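# Set the beam checker on its ring mark and close the screw cover

## Task

On the beam checker, turn the two adjusting screws until the red spot thrown by its mirror lies wholly inside the ring drawn on the ring-marked tile. Then slide the flat cover fully home over the screws so that the setting is guarded, and let go. Leave the things standing around the checker where they are.

Things in the scene. Friction and masses are not known exactly. Their poses are not given: they have to be found in the camera images.
- checker: fixed grey beam checker: base 375 x 240 x 12 mm, two upright cheeks 240 long (tops 172 above the bench, inner faces 106 either side of the middle), a deck between (top at 130), a target tray on the base beyond it, middle at (130, -50). Origin: on the bench below the midpoint between the screws; x points away from the robot (within 20 degrees) towards the tray side, y left, z up.
- screw_left_top (a point): top centre of the left adjusting screw: upright round dark steel knob, 28 mm in diameter, 36 tall, on the deck at checker (0, 50 mm); top 166 mm above the bench, short white line on it. A collar 38 mm wide, 4 high, surrounds its foot. With the cover where it starts, 45 mm is free around the screw's axis towards cover, cheek and other screw: open the fingers only part way.
- screw_right_top (a point): centre of the top of the right adjusting screw, the same as the left one, at checker (0, -50 mm).
- screw_left (a joint): angle of the left screw, rad, anticlockwise from above positive, -1.7 to 1.7. It swings the mirror: the spot moves on an arc about the right screw's axis, 0.28 rad anticlockwise per rad (about 36 mm to the left per rad at the tray's middle). The right screw's knob is carried round by this same small angle. Light friction (0.04 N m), stays where left.
- screw_right (a joint): angle of the right screw relative to the swung mirror mount, rad, anticlockwise from above positive, -1.7 to 1.7. It tilts the mirror: the spot moves straight out from the right screw's axis, 30 mm per rad; at 0 it is 130 mm (horizontally) from that axis. Light friction (0.04 N m), stays where left; turning it does not move the left screw.
- spot_centre (a point): centre of the bright red spot, 11 mm in diameter, thrown by the mirror under the deck onto the tiles in the tray, 22 mm above the bench. It moves only with the screws.
- ring_centre (a point): centre of the ring mark, on its tile, 20 mm above the bench. Four white tiles, 44 x 44 x 4 mm, lie fixed in the tray, one in each quarter (any order), each with one black line figure about 26 mm wide: ring, square, triangle, diagonal cross. The ring's line is 3 mm wide, its inside 21 mm in diameter.
- cover (a joint): travel of the flat steel cover along the checker's +x, m: 0 is fully back (towards the robot, off the screws), 0.12 is its end stop, fully home over both screws. Friction about 1.5 N with some damping; it stays where it is left.
- cover_tab (a point): top middle of the upright black tab by which the cover is slid: 12 mm thick along checker x, 70 long along y, 28 tall, top 205 mm above the bench. The cover is a plate 100 (x) by 232 (y) by 5 mm lying on the cheeks (underside at 172, top at 177), its middle 35 mm beyond the tab in x. Fully home, the tab is at checker x = -35 mm.
- carton: bystander: upright lamp carton 62 x 62 x 95 mm, loose; origin centre of underside
- lamp: bystander: white reflector lamp standing face down, 50 mm in diameter, 50 mm tall, loose; origin centre of underside
- junction_box: bystander: grey square junction box 80 x 80 x 43 mm with a white lid, loose; origin centre of underside
- screwdriver: bystander: black-handled screwdriver lying flat, 160 mm long, loose

How it is judged:
By the outcome, as a careful person would: the job done as asked, in the order asked, and still so for the second after the job is handed in, with the robot touching nothing.
It also fails if it takes over 51 s, if anything falls off the work surface, if the arm or the gripper's body presses on something with over 40 N, if the wrist force passes 120 N, or if a joint passes its speed limit or range.

## Robot

A 6-joint arm with a two-finger parallel gripper is mounted at the origin on the work surface. World frame = base frame: x ahead of the robot, y to its left, z up, the work surface at z = 0. Lengths are in m, angles in degrees, forces in N, time in s.
With the tool pointing down it reaches from about 0.325 to 0.75 m from the base axis. Payload 7.6 kg.
Tool frame: the origin (TCP) lies at the centre of the arm's flange, where the gripper is bolted on; the fingertips stand arm.tip_extent ahead of it and the grasp point (between the pads) lies 155 mm ahead of it (arm.tip_extent is the distance from the TCP to the fingertips, in m); z points along the fingers, y is the direction in which the jaws open and shut (so a half turn about z gives the same grasp; the last joint's range is limited). The gripper opens to 85 mm and grips with 20 to 120 N. Pads are 22 mm wide; open, the fingers measure 114 mm over their backs; the gripper's body (76 mm by 85 mm) begins 54 mm behind the grasp point. The pads swing forward as they close: fully open they stand 13 mm farther back than shut.
Start: joints at [61.232, 2.991, 80.254, -0, 96.75, -4.028], TCP at [0.22, 0.477, 0.405] pointing down, gripper open.
Joint ranges: [-166.34, 166.34], [-52.06, 124.39], [6.96, 135.62], [-60.46, 240.46], [14.63, 156.25], [-167.68, 167.68]. Speed limits (degrees/s): [147.25, 147.25, 172.46, 180, 180, 180].

## Interface

Orientations are given as a 3x3 rotation matrix whose columns are the frame's x, y, z axes.
In Python, from bench import arm, cams, ticket gives the robot as it stands.
- The arm moves only by the tool carry_out, never from a script. Its argument "motion" is a list of rows, each an object with "delta_pos": the shift along the world's x, y, z in mm, a list of three; "turn": the turn about the world's z in degrees; "grip": the finger opening in mm, from 0 to 85.4. A call has 1 to 10 rows; each row is the pose to reach, as a shift and turn from the pose commanded when the call began; what a row does not reach only later rows make up. A row lasts 1/12 s, in which the tool goes at most 41.7 mm and 7.16 degrees, less where a joint would pass 70% of its speed; a pose out of reach is approached as far as the arm can. A call with a gripper value outside its range is refused whole. The fingers move at their own pace and stop on an object; "newtons" is the grip in N (left out, the last holds). Time passes only in rows, so rows that repeat a pose let the fingers close. It gives the time, the measured TCP pose, the force and the opening at its end, in the units of the state.
- arm.state(): the state, without advancing time (a new reading comes with each control period).
- cams.snapshot(name): name is "scene" or "top"; returns a dict with "frame" (420x560x3 uint8, red, green, blue), "camera_matrix" (3x3 intrinsics, pixels), "T" (4x4, takes a point from camera to world coordinates). Camera axes: x right, y down, z forward; pixel columns grow to the right and rows downward; lengths in m; the calibration is good to about 2 mm. A picture is of the moment at which its call begins. There is no depth.
- ticket.sign_off(): hands the job in, once; it reports no verdict.
The state is a dict: "time_s": time; "q": joint angles; "dq": joint speeds; "joint_torque": joint torques, N m; "tool_pos": TCP position; "orientation": TCP orientation; "force": force on the tool from outside, world axes, zero at the start; "moment": the same for the moment, N m; "width": finger opening in m.
Only numpy, scipy, OpenCV 4.12 (cv2) and the standard library are available. Lean on these libraries where they do the work, as an engineer would, in place of code of your own. Each camera call takes 0.05 s, during which the arm holds its last target.

## Working session

There is one attempt and no reset: what is moved stays moved. The work goes in short steps, Python scripts to look and compute and a tool call to move; the robot and the scene stay as the last step left them, time stands still between calls to the robot, and variables do not carry over. Pictures are saved under pics/ and viewed, and the job is handed in when it is done.

Besides the shell and the picture viewer there is one more tool, called after "Request:" in YAML: its name, and indented under it one key for each argument. carry_out: Moves the arm, as the interface text tells. Its arguments: {"type":"object","properties":{"motion":{"type":"array"},"newtons":{"type":"number"}},"required":["motion"]}

```bash
mkdir -p pics; ls; python3 - <<'E'
from bench import arm,cams
import cv2,numpy as np
s=arm.state();print(s['time_s'],s['tool_pos'],s['orientation'],s['width'],arm.tip_extent)
for n in('scene','top'):
    d=cams.snapshot(n);cv2.imwrite(f'pics/{n}0.png',d['frame'][:,:,::-1]);print(d['camera_matrix'].tolist(),d['T'].round(4).tolist())
E
```

```text
pics
0.0 [0.21966538 0.47680191 0.40386894] [[-9.08229199e-01  4.18472374e-01 -7.71362588e-04]
 [ 4.18473065e-01  9.08228172e-01 -1.37181816e-03]
 [ 1.26505231e-04 -1.56871978e-03 -9.99998762e-01]] 0.08541892088582324 0.1734
[[414.15136877222307, 0.0, 282.69914028614517], [0.0, 414.15136877222307, 206.67657614961513], [0.0, 0.0, 1.0]] [[-0.1945, 0.6058, -0.7714, 1.354], [0.9809, 0.1204, -0.1527, 0.1924], [0.0003, -0.7864, -0.6177, 0.7392], [0.0, 0.0, 0.0, 1.0]]
[[429.56858566759513, 0.0, 277.4428175119113], [0.0, 429.56858566759513, 206.3786787753761], [0.0, 0.0, 1.0]] [[-0.0157, -0.9929, 0.1178, 0.5081], [-0.9998, 0.0174, 0.0137, 0.0309], [-0.0157, -0.1176, -0.9929, 0.9638], [0.0, 0.0, 0.0, 1.0]]
```

View pics/scene0.png

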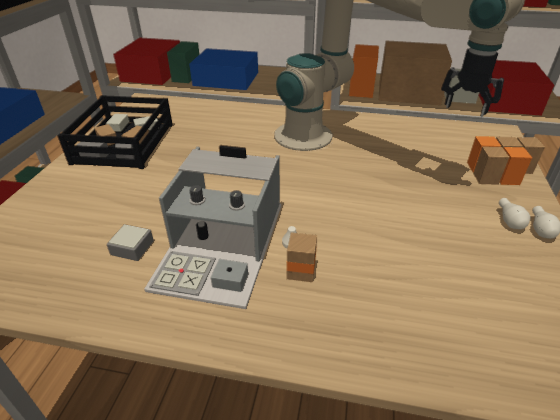

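View pics/top0.png

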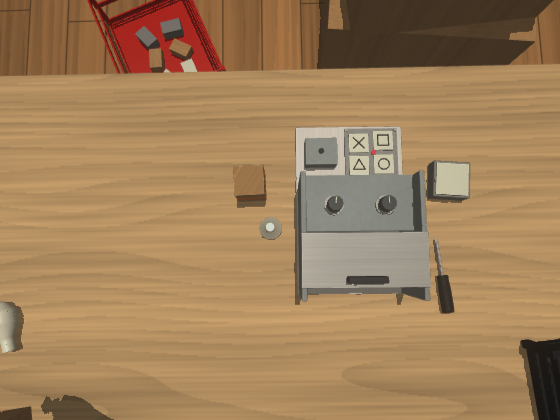

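The top view shows the screws near px (335,204) and (389,203), the ring near (384,164), the spot near (374,152) and the tab near (368,280). I'll zoom in to measure these.

```bash
cat > h.py <<'E'
import numpy as np,cv2
from bench import arm,cams
def ray(d,uv,z):
    K=np.array(d['camera_matrix']);T=np.array(d['T'])
    r=T[:3,:3]@np.linalg.solve(K,[uv[0],uv[1],1]);o=T[:3,3]
    return o+r*(z-o[2])/r[2]
def proj(d,p):
    T=np.array(d['T']);c=T[:3,:3].T@(np.asarray(p)-T[:3,3]);v=np.array(d['camera_matrix'])@c;return v[:2]/v[2]
def crop(d,x0,y0,x1,y1,k,name):
    im=d['frame'][y0:y1,x0:x1,::-1];im=cv2.resize(im,None,fx=k,fy=k,interpolation=cv2.INTER_CUBIC);cv2.imwrite('pics/'+name,im)
def spot(d,box=None):
    f=d['frame'].astype(float);w=np.clip(f[:,:,0]-np.maximum(f[:,:,1],f[:,:,2])-60,0,None)
    m=np.zeros_like(w);x0,y0,x1,y1=box;m[y0:y1,x0:x1]=w[y0:y1,x0:x1]
    if m.sum()==0:return None,0
    yy,xx=np.mgrid[:m.shape[0],:m.shape[1]];return np.array([(m*xx).sum(),(m*yy).sum()])/m.sum(),(m>0).sum()
E
python3 - <<'E'
from h import *
d=cams.snapshot('top')
crop(d,290,120,440,310,4 if 0 else 3,'t1.png'); crop(d,340,125,405,180,10,'t2.png'); crop(d,310,180,410,225,8,'t3.png')
uv,n=spot(d,(340,125,405,180));print(uv,n,ray(d,uv,.022))
s=cams.snapshot('scene'); crop(s,140,140,290,305,4 if 0 else 3,'s1.png'); uv,n=spot(s,(145,245,220,295));print(uv,n,ray(s,uv,.022));crop(s,145,245,220,295,10,'s2.png')
E
```

```text
[373.1975631  151.60226284] 20 [ 0.73929665 -0.17192018  0.022     ]
[180.68786127 270.04046243] 14 [ 0.74096542 -0.17287635  0.022     ]
```

View pics/t1.png

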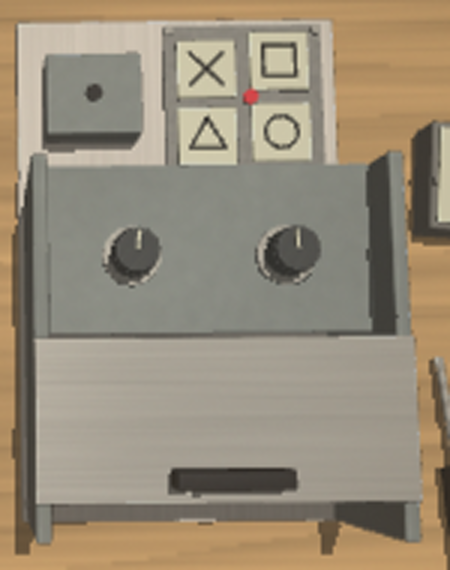

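View pics/t2.png

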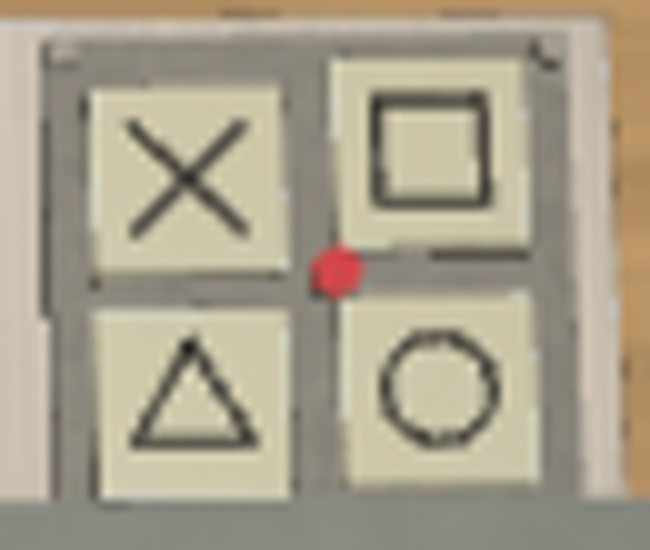

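View pics/t3.png

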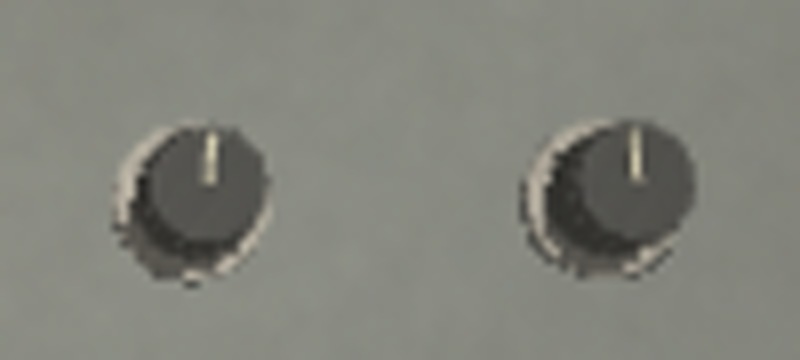

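View pics/s2.png

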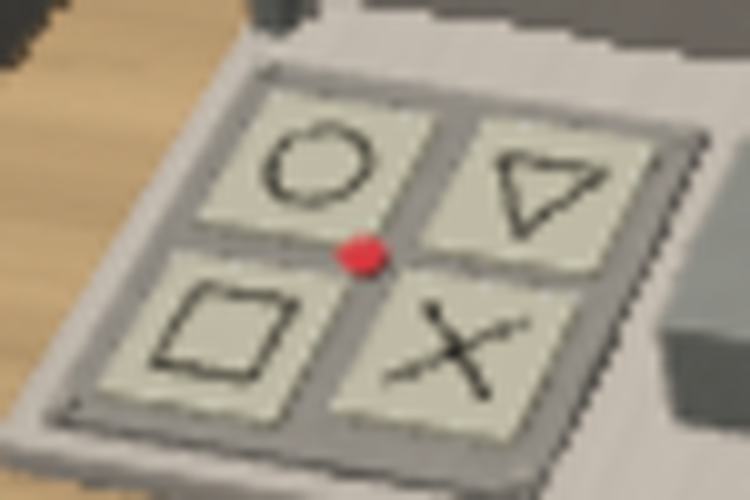

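```bash
python3 - <<'E'
from h import *
d=cams.snapshot('top');s=cams.snapshot('scene')
L=ray(d,(335.3,202.4),.166);R=ray(d,(389.3,202.06),.166);tab=ray(d,(367.3,277.5),.205)
rg=ray(d,(383.45,163.35),.02);rg2=ray(s,(176.45,261.05),.02);sp=ray(d,(373.2,151.6),.022)
print('L',L,'R',R,np.linalg.norm(L-R)); yaw=np.arctan2(-(L-R)[0],(L-R)[1]);print('yaw',np.degrees(yaw))
o=(L+R)/2;c,sn=np.cos(yaw),np.sin(yaw);M=np.array([[c,sn],[-sn,c]])
for n,p in dict(tab=tab,ring=rg,ring2=rg2,spot=sp).items(): print(n,p,M@(p-o)[:2])
# spot -> joints
for n,p in dict(spot=sp,ring=rg,ring2=rg2).items():
    v=(p-R)[:2];print(n,'r',np.hypot(*v),'ang',np.degrees(np.arctan2(v[1],v[0])-yaw))
E
python3 - <<'E'
import sys;sys.path.insert(0,'.')
from h import *
s=cams.snapshot('scene');crop(s,175,140,290,220,7,'s3.png')
E
```

```text
L [ 0.60833683 -0.06629239  0.166     ] R [ 0.60719877 -0.16680924  0.166     ] 0.10052328934823701
yaw -0.64867580630386
tab [ 0.47083242 -0.11293031  0.205     ] [-0.13696759  0.00206999]
ring [ 0.71256621 -0.19401712  0.02      ] [ 0.10566871 -0.07627489]
ring2 [ 0.7135712  -0.19518442  0.02      ] [ 0.10668685 -0.07743074]
spot [ 0.73930171 -0.17192582  0.022     ] [ 0.13215239 -0.05388233]
spot r 0.13220198216362625 ang -1.5693845209122377
ring r 0.10882355008220497 ang -13.829922073039253
ring2 r 0.1100919804681373 ang -14.287370177286235
```

View pics/s3.png

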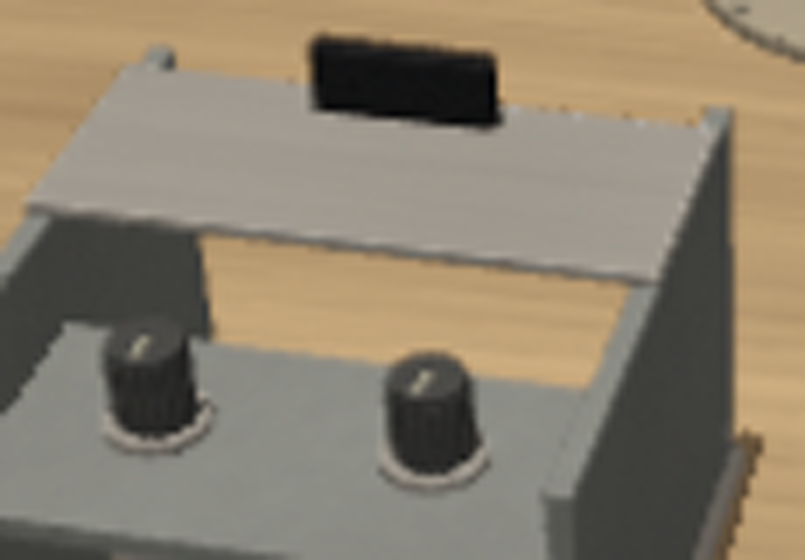

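```bash
python3 - <<'E'
from h import *
d=cams.snapshot('top');s=cams.snapshot('scene')
print(ray(s,(235.7,192.7),.166),ray(s,(195.7,188.6),.166))
print('edge',ray(d,(367.3,231.8),.177),'tab',ray(d,(367.3,279.8),.205))
for uv in((227,155.5),(246.3,158)):print('tab back/top scene',ray(s,uv,.205))
# scene: tab top edge far/near corners from s3
for c in((318,38),(497,58),(312,108),(497,125)):print(c,ray(s,(175+c[0]/7-.5,140+c[1]/7-.5),.205 if c[1]<90 else .177))
E
```

```text
[ 0.60756787 -0.06754544  0.166     ] [ 0.6102095  -0.16524569  0.166     ]
edge [ 0.55182918 -0.12155112  0.177     ] tab [ 0.46688609 -0.11277158  0.205     ]
tab back/top scene [ 0.51231922 -0.1149706   0.205     ]
tab back/top scene [ 0.51440343 -0.06497689  0.205     ]
(318, 38) [ 0.46561029 -0.14845128  0.205     ]
(497, 58) [ 0.4668354  -0.07998013  0.205     ]
(312, 108) [ 0.46948905 -0.15225595  0.177     ]
(497, 125) [ 0.46773453 -0.08133141  0.177     ]
```

Request:
carry_out:
  motion:
    - {"delta_pos": [20, -27, 0], "turn": 0, "grip": 42}
    - {"delta_pos": [40, -54, 0], "turn": 0, "grip": 42}
    - {"delta_pos": [60, -81, 0], "turn": 0, "grip": 42}
    - {"delta_pos": [80, -108, 0], "turn": 0, "grip": 42}
    - {"delta_pos": [100, -135, 0], "turn": 0, "grip": 42}
    - {"delta_pos": [120, -162, 0], "turn": 0, "grip": 42}
    - {"delta_pos": [140, -189, 0], "turn": 0, "grip": 42}
    - {"delta_pos": [160, -216, 0], "turn": 0, "grip": 42}
    - {"delta_pos": [180, -243, 0], "turn": 0, "grip": 42}
    - {"delta_pos": [200, -270, 0], "turn": 0, "grip": 42}

```text
time_s: 1.28
tool_pos: [0.4203, 0.2053, 0.4049]
orientation: [[-0.908, 0.418, 0.001], [0.418, 0.908, 0.0], [-0.0, 0.001, -1.0]]
force: [0.8, 0.8, 0.4]
width: 0.0419
```

Request:
carry_out:
  motion:
    - {"delta_pos": [21, -30, 0], "turn": 0, "grip": 42}
    - {"delta_pos": [42, -61, 0], "turn": 0, "grip": 42}
    - {"delta_pos": [63, -91, 0], "turn": 0, "grip": 42}
    - {"delta_pos": [84, -122, 0], "turn": 0, "grip": 42}
    - {"delta_pos": [105, -152, 0], "turn": 0, "grip": 42}
    - {"delta_pos": [126, -183, 0], "turn": 0, "grip": 42}
    - {"delta_pos": [147, -214, 0], "turn": 0, "grip": 42}
    - {"delta_pos": [168, -245, 0], "turn": 0, "grip": 42}
    - {"delta_pos": [188, -274, 0], "turn": 0, "grip": 42}
    - {"delta_pos": [188, -274, 0], "turn": 0, "grip": 42}

```text
time_s: 2.12
tool_pos: [0.6096, -0.0722, 0.4026]
orientation: [[-0.906, 0.423, -0.002], [0.423, 0.906, -0.001], [0.001, -0.002, -1.0]]
force: [-0.5, 0.2, -1.2]
width: 0.0419
```

Request:
carry_out:
  motion:
    - {"delta_pos": [0, 0, -20], "turn": 0, "grip": 42}
    - {"delta_pos": [0, 0, -40], "turn": 0, "grip": 42}
    - {"delta_pos": [0, 0, -50], "turn": 0, "grip": 42}
    - {"delta_pos": [0, 0, -50], "turn": 0, "grip": 42}

```text
time_s: 2.45
tool_pos: [0.6073, -0.0669, 0.3515]
orientation: [[-0.908, 0.418, -0.005], [0.418, 0.908, 0.001], [0.005, -0.001, -1.0]]
force: [-0.4, -0.2, -0.2]
width: 0.0418
```

```bash
python3 - <<'E'
from h import *
st=arm.state();print(st['time_s'],st['tool_pos'],st['width'],st['q'])
d=cams.snapshot('top');s=cams.snapshot('scene')
crop(d,300,150,440,250,5,'t4.png');crop(s,170,80,310,230,4,'s4.png')
E
```

```text
2.45 [ 0.60734553 -0.06694601  0.3514911 ] 0.041833659595341806 [-9.75360259e+00  1.81496065e+01  6.92127634e+01  6.95860560e-03
  9.29567558e+01 -7.50232988e+01]
```

View pics/s4.png

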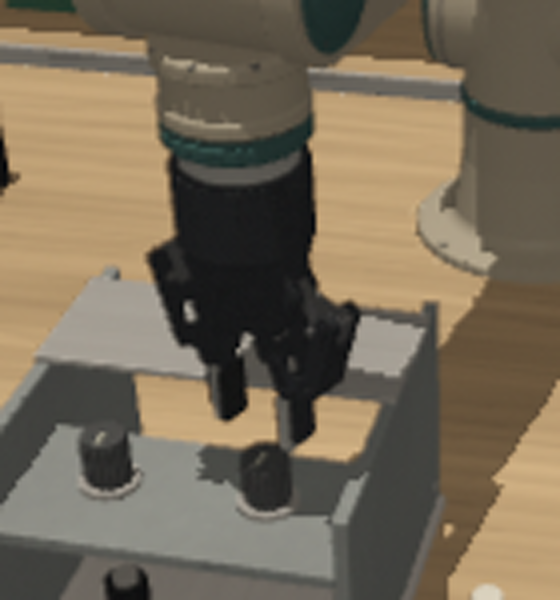

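View pics/t4.png

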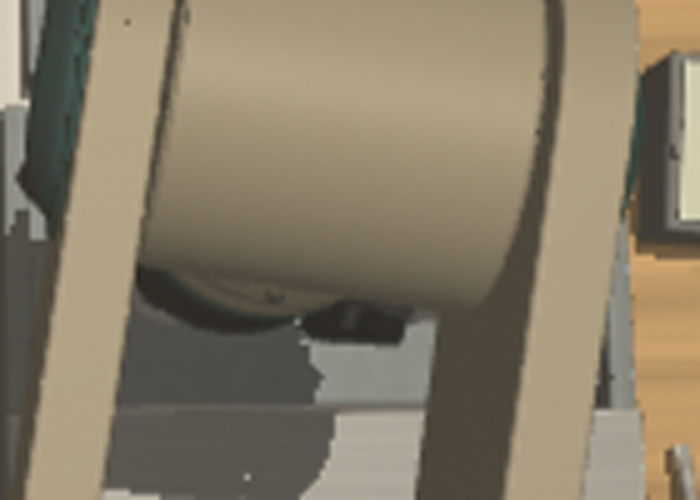

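The fingers straddle the left knob (scene px ≈ (235,193)), so I'll descend and grip it.

Request:
carry_out:
  motion:
    - {"delta_pos": [0, 0, -15], "turn": 0, "grip": 42}
    - {"delta_pos": [0, 0, -28], "turn": 0, "grip": 42}
    - {"delta_pos": [0, 0, -38], "turn": 0, "grip": 42}
    - {"delta_pos": [0, 0, -39], "turn": 0, "grip": 42}
    - {"delta_pos": [0, 0, -39], "turn": 0, "grip": 20}
    - {"delta_pos": [0, 0, -39], "turn": 0, "grip": 20}
    - {"delta_pos": [0, 0, -39], "turn": 0, "grip": 20}
    - {"delta_pos": [0, 0, -39], "turn": 0, "grip": 20}
  newtons: 30

```text
time_s: 3.22
tool_pos: [0.6078, -0.0666, 0.3158]
orientation: [[-0.909, 0.418, 0.0], [0.418, 0.909, 0.001], [0.0, 0.001, -1.0]]
force: [1.3, 4.3, -4.2]
width: 0.0271
```

Request:
carry_out:
  motion:
    - {"delta_pos": [0, 0, -1], "turn": -5, "grip": 20}
    - {"delta_pos": [0, 0, -1], "turn": -10, "grip": 20}
    - {"delta_pos": [0, 0, -1], "turn": -16, "grip": 20}
    - {"delta_pos": [0, 0, -1], "turn": -22, "grip": 20}
    - {"delta_pos": [0, 0, -1], "turn": -28, "grip": 20}
    - {"delta_pos": [0, 0, -1], "turn": -34, "grip": 20}
    - {"delta_pos": [0, 0, -1], "turn": -40, "grip": 20}
    - {"delta_pos": [0, 0, -1], "turn": -44, "grip": 20}
    - {"delta_pos": [0, 0, -1], "turn": -45, "grip": 20}
    - {"delta_pos": [0, 0, -1], "turn": -45, "grip": 20}

```text
time_s: 4.05
tool_pos: [0.6081, -0.066, 0.3157]
orientation: [[-0.347, 0.938, 0.003], [0.938, 0.347, 0.002], [0.001, 0.004, -1.0]]
force: [4.7, 8.1, -2.3]
width: 0.0266
```

```bash
cat > chk.py <<'E'
from h import *
import sys
st=arm.state();print(st['time_s'],st['tool_pos'],np.degrees(np.arctan2(st['orientation'][1][1],st['orientation'][0][1])),st['force'],st['width'])
s=cams.snapshot('scene');crop(s,140,150,260,300,4,sys.argv[1]+'.png');crop(s,145,245,220,295,10,sys.argv[1]+'z.png')
uv,n=spot(s,(145,240,225,300));p=ray(s,uv,.022);print(uv,n,p)
o=np.array([.6079,-.1165]);yaw=np.radians(-.65);R=np.array([.6085,-.166])
for n,q in dict(spot=p,ring=np.array([.7135712,-.195184])).items():
    v=(q[:2]-R);print(n,'r',np.hypot(*v),'ang',np.degrees(np.arctan2(v[1],v[0])-yaw))
print('err mm',(p[:2]-[.7135712,-.195184])*1000)
E
python3 chk.py c1
```

```text
4.05 [ 0.60812285 -0.0659583   0.31574311] 20.27719409806119 [ 4.7119682   8.11336841 -2.30939499] 0.026630473837187547
[169.84981685 266.90720391] 14 [ 0.7364867  -0.20187747  0.022     ]
spot r 0.13292023183355609 ang -15.009347095399903
ring r 0.10904890153247754 ang -14.872873507888073
err mm [22.91549837 -6.69347303]
```

View pics/c1.png

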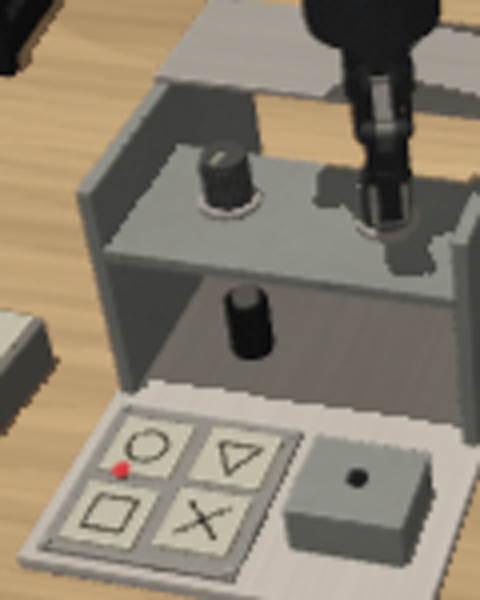

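The spot now lies at the ring's bearing, about (170,267) in the scene image, and needs about -0.8 rad on the right screw. I'll release, shift over and grip it.

Request:
carry_out:
  motion:
    - {"delta_pos": [0, 0, 0], "turn": 0, "grip": 42}
    - {"delta_pos": [0, 0, 0], "turn": 0, "grip": 42}
    - {"delta_pos": [0, 0, 0], "turn": 0, "grip": 42}
    - {"delta_pos": [0, 0, 20], "turn": 0, "grip": 42}
    - {"delta_pos": [0, 0, 40], "turn": 0, "grip": 42}
    - {"delta_pos": [0, 0, 50], "turn": 6, "grip": 42}
    - {"delta_pos": [0, -25, 50], "turn": 12, "grip": 42}
    - {"delta_pos": [0, -50, 50], "turn": 18, "grip": 42}
    - {"delta_pos": [-1, -75, 50], "turn": 24, "grip": 42}
    - {"delta_pos": [-1, -100, 50], "turn": 30, "grip": 42}

```text
time_s: 4.93
tool_pos: [0.6064, -0.1686, 0.3653]
orientation: [[-0.772, 0.636, 0.001], [0.636, 0.772, -0.001], [-0.001, -0.0, -1.0]]
force: [0.1, 0.8, 0.3]
width: 0.0421
```

Request:
carry_out:
  motion:
    - {"delta_pos": [0, 0, 0], "turn": 6, "grip": 42}
    - {"delta_pos": [0, 0, 0], "turn": 12, "grip": 42}
    - {"delta_pos": [0, 0, 0], "turn": 15, "grip": 42}
    - {"delta_pos": [0, 0, 0], "turn": 15, "grip": 42}

```text
time_s: 5.27
tool_pos: [0.6065, -0.1678, 0.3651]
orientation: [[-0.909, 0.418, 0.0], [0.418, 0.909, -0.001], [-0.001, -0.0, -1.0]]
force: [0.1, 0.8, 0.3]
width: 0.042
```

```bash
python3 chk.py c2
```

```text
5.2667 [ 0.60652973 -0.16783518  0.36507196] 65.30441195959915 [0.10365582 0.77546471 0.25476849] 0.041959276984018475
[169.84680338 266.90229192] 15 [ 0.73647318 -0.20189088  0.022     ]
spot r 0.13291083769013537 ang -15.01648693076642
ring r 0.10904890153247754 ang -14.872873507888073
err mm [22.9019814  -6.70688487]
```

View pics/c2.png

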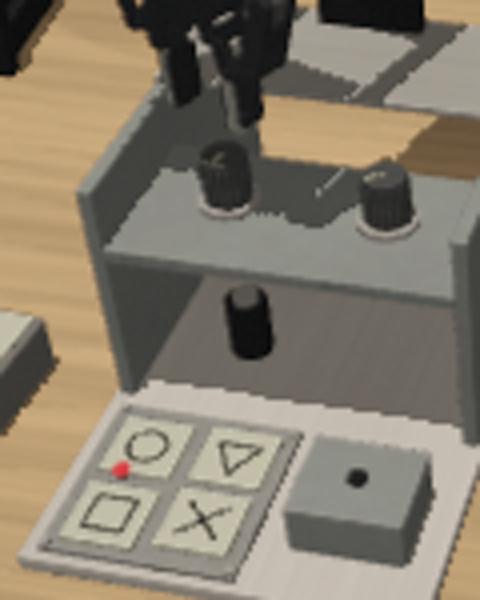

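Request:
carry_out:
  motion:
    - {"delta_pos": [0, 0, -20], "turn": 0, "grip": 42}
    - {"delta_pos": [0, 0, -40], "turn": 0, "grip": 42}
    - {"delta_pos": [0, 0, -50], "turn": 0, "grip": 42}
    - {"delta_pos": [0, 0, -50], "turn": 0, "grip": 42}
    - {"delta_pos": [0, 0, -50], "turn": 0, "grip": 20}
    - {"delta_pos": [0, 0, -50], "turn": 0, "grip": 20}
    - {"delta_pos": [0, 0, -50], "turn": 0, "grip": 20}
    - {"delta_pos": [0, 0, -50], "turn": 0, "grip": 20}

```text
time_s: 5.98
tool_pos: [0.6069, -0.1667, 0.3155]
orientation: [[-0.908, 0.418, 0.001], [0.418, 0.908, 0.001], [-0.001, 0.001, -1.0]]
force: [0.1, 4.9, -0.8]
width: 0.0272
```

Request:
carry_out:
  motion:
    - {"delta_pos": [0, 0, 0], "turn": -5, "grip": 20}
    - {"delta_pos": [0, 0, 0], "turn": -10, "grip": 20}
    - {"delta_pos": [0, 0, 0], "turn": -16, "grip": 20}
    - {"delta_pos": [0, 0, 0], "turn": -22, "grip": 20}
    - {"delta_pos": [0, 0, 0], "turn": -28, "grip": 20}
    - {"delta_pos": [0, 0, 0], "turn": -34, "grip": 20}
    - {"delta_pos": [0, 0, 0], "turn": -40, "grip": 20}
    - {"delta_pos": [0, 0, 0], "turn": -44, "grip": 20}
    - {"delta_pos": [0, 0, 0], "turn": -45, "grip": 20}
    - {"delta_pos": [0, 0, 0], "turn": -45, "grip": 20}

```text
time_s: 6.82
tool_pos: [0.6072, -0.1661, 0.3155]
orientation: [[-0.346, 0.938, 0.003], [0.938, 0.346, 0.002], [0.001, 0.003, -1.0]]
force: [4.0, 6.9, -3.0]
width: 0.0269
```

```bash
python3 chk.py c3
```

```text
6.8167 [ 0.60723301 -0.16611486  0.31550444] 20.26263851916171 [ 3.98990938  6.85901911 -2.95111585] 0.026854586654708044
[176.25151883 260.28675577] 15 [ 0.71304605 -0.19557461  0.022     ]
spot r 0.10864867694048329 ang -15.145464800638116
ring r 0.10904890153247754 ang -14.872873507888073
err mm [-0.52514679 -0.39061344]
```

View pics/c3z.png

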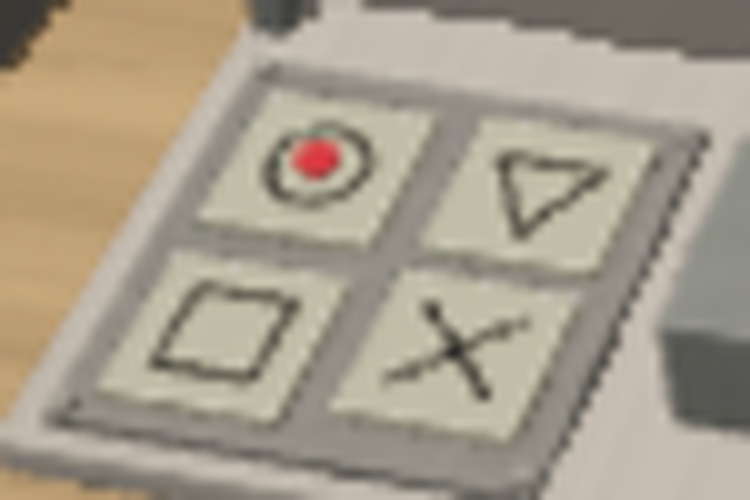

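The spot (176,260) is centred in the ring. Next I'll let go, lift and check that it stays put, then turn the jaws along x.

Request:
carry_out:
  motion:
    - {"delta_pos": [0, 0, 0], "turn": 0, "grip": 42}
    - {"delta_pos": [0, 0, 0], "turn": 0, "grip": 42}
    - {"delta_pos": [0, 0, 0], "turn": 0, "grip": 42}
    - {"delta_pos": [0, 0, 20], "turn": 0, "grip": 42}
    - {"delta_pos": [0, 0, 45], "turn": 0, "grip": 42}
    - {"delta_pos": [0, 0, 70], "turn": -4, "grip": 50}
    - {"delta_pos": [0, 0, 90], "turn": -10, "grip": 60}
    - {"delta_pos": [-25, 10, 90], "turn": -16, "grip": 60}
    - {"delta_pos": [-50, 20, 90], "turn": -21, "grip": 60}
    - {"delta_pos": [-75, 30, 90], "turn": -21, "grip": 60}

```text
time_s: 7.7
tool_pos: [0.5307, -0.1373, 0.4053]
orientation: [[0.019, 1.0, 0.001], [1.0, -0.019, -0.001], [-0.001, 0.001, -1.0]]
force: [1.4, 0.4, 0.3]
width: 0.0601
```

Request:
carry_out:
  motion:
    - {"delta_pos": [-25, 9, 0], "turn": 0, "grip": 60}
    - {"delta_pos": [-50, 18, 0], "turn": 0, "grip": 60}
    - {"delta_pos": [-65, 23, 0], "turn": 0, "grip": 60}
    - {"delta_pos": [-65, 23, 0], "turn": 0, "grip": 60}

```text
time_s: 8.03
tool_pos: [0.4647, -0.1137, 0.406]
orientation: [[0.013, 1.0, 0.002], [1.0, -0.013, -0.001], [-0.001, 0.002, -1.0]]
force: [0.1, 0.1, 0.5]
width: 0.0602
```

```bash
python3 chk.py c4; python3 - <<'E'
from h import *
s=cams.snapshot('scene');crop(s,150,60,300,220,4,'s5.png')
d=cams.snapshot('top');crop(d,290,120,440,310,3,'t5.png');uv,n=spot(d,(340,125,405,180))
if n:print(uv,ray(d,uv,.022))
E
```

```text
8.0333 [ 0.46473546 -0.11373539  0.40601235] -0.7632535459360846 [0.11410794 0.14035403 0.52575127] 0.060245210870976146
[176.19593787 260.30227001] 15 [ 0.71312096 -0.19568541  0.022     ]
spot r 0.10875095012002077 ang -15.19089231621242
ring r 0.10904890153247754 ang -14.872873507888073
err mm [-0.45023898 -0.50141168]
[383.8716372  163.35818601] [ 0.7120964  -0.19447441  0.022     ]
```

View pics/s5.png

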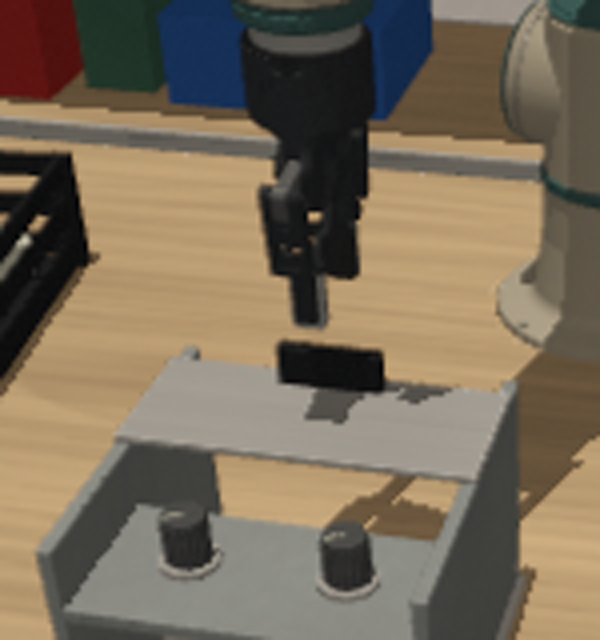

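View pics/t5.png

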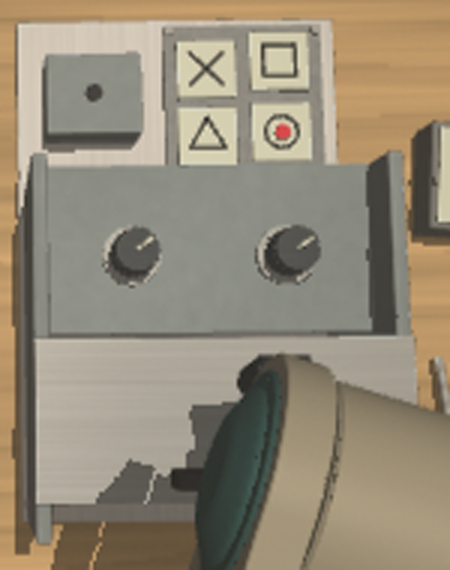

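View pics/c4z.png

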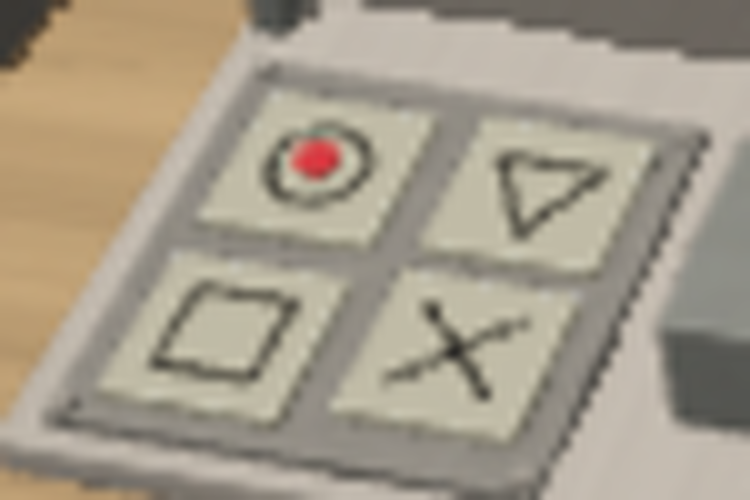

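In both views the spot is centred inside the ring: top (383.9,163.4) against the ring at (383.5,163.4). Next I'll descend onto the tab.

Request:
carry_out:
  motion:
    - {"delta_pos": [0, 0, -15], "turn": 0, "grip": 60}
    - {"delta_pos": [0, 0, -32], "turn": 0, "grip": 60}
    - {"delta_pos": [0, 0, -46], "turn": 0, "grip": 60}
    - {"delta_pos": [0, 0, -46], "turn": 0, "grip": 40}
    - {"delta_pos": [0, 0, -46], "turn": 0, "grip": 20}
    - {"delta_pos": [0, 0, -46], "turn": 0, "grip": 5}
    - {"delta_pos": [0, 0, -46], "turn": 0, "grip": 5}
    - {"delta_pos": [0, 0, -46], "turn": 0, "grip": 5}
    - {"delta_pos": [0, 0, -46], "turn": 0, "grip": 5}
  newtons: 30

```text
time_s: 8.93
tool_pos: [0.467, -0.1143, 0.3601]
orientation: [[0.013, 1.0, 0.003], [1.0, -0.013, -0.001], [-0.001, 0.003, -1.0]]
force: [1.0, -0.6, 3.6]
width: 0.0114
```

```bash
python3 - <<'E'
from h import *
s=cams.snapshot('scene');crop(s,150,60,300,220,4,'s6.png')
E
```

```text
(no output)
```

View pics/s6.png

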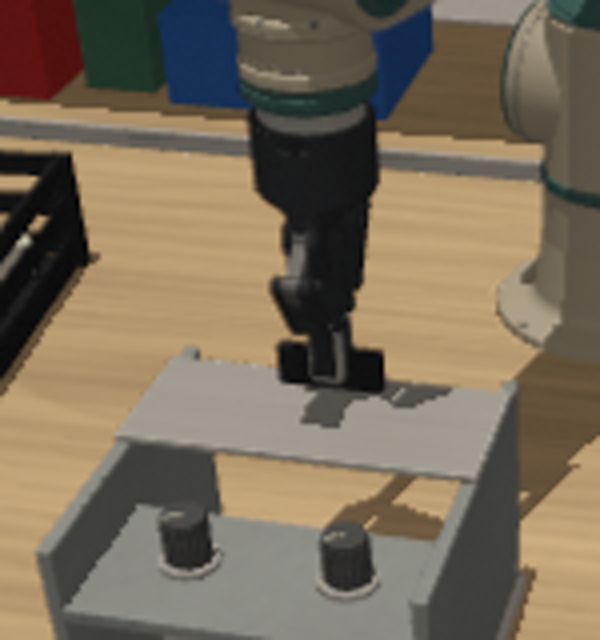

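The tab is gripped (opening 11.4 mm). I'll slide it home and ease onto the stop.

Request:
carry_out:
  motion:
    - {"delta_pos": [5, 0, 0], "turn": 0, "grip": 5}
    - {"delta_pos": [14, 0, 0], "turn": 0, "grip": 5}
    - {"delta_pos": [25, 0, 0], "turn": 0, "grip": 5}
    - {"delta_pos": [37, 0, 0], "turn": 0, "grip": 5}
    - {"delta_pos": [49, -1, 0], "turn": 0, "grip": 5}
    - {"delta_pos": [61, -1, 0], "turn": 0, "grip": 5}
    - {"delta_pos": [73, -1, 0], "turn": 0, "grip": 5}
    - {"delta_pos": [83, -1, 0], "turn": 0, "grip": 5}
    - {"delta_pos": [90, -1, 0], "turn": 0, "grip": 5}
    - {"delta_pos": [94, -1, 0], "turn": 0, "grip": 5}

```text
time_s: 9.82
tool_pos: [0.5614, -0.1152, 0.3601]
orientation: [[0.013, 1.0, 0.002], [1.0, -0.013, -0.001], [-0.001, 0.002, -1.0]]
force: [-0.9, -0.4, 6.9]
width: 0.0112
```

Request:
carry_out:
  motion:
    - {"delta_pos": [2, 0, 0], "turn": 0, "grip": 5}
    - {"delta_pos": [4, 0, 0], "turn": 0, "grip": 5}
    - {"delta_pos": [6, 0, 0], "turn": 0, "grip": 5}
    - {"delta_pos": [8, 0, 0], "turn": 0, "grip": 5}
    - {"delta_pos": [9, 0, 0], "turn": 0, "grip": 5}
    - {"delta_pos": [9, 0, 0], "turn": 0, "grip": 5}

```text
time_s: 10.32
tool_pos: [0.5699, -0.1153, 0.36]
orientation: [[0.013, 1.0, 0.002], [1.0, -0.013, -0.001], [-0.001, 0.002, -1.0]]
force: [0.1, -1.2, 6.3]
width: 0.011
```

No stop felt yet, so I'll continue in small steps.

Request:
carry_out:
  motion:
    - {"delta_pos": [1, 0, 0], "turn": 0, "grip": 5}
    - {"delta_pos": [2, 0, 0], "turn": 0, "grip": 5}
    - {"delta_pos": [3, 0, 0], "turn": 0, "grip": 5}
    - {"delta_pos": [3, 0, 0], "turn": 0, "grip": 5}

```text
time_s: 10.65
tool_pos: [0.5729, -0.1153, 0.3601]
orientation: [[0.013, 1.0, 0.002], [1.0, -0.013, -0.001], [-0.001, 0.002, -1.0]]
force: [-1.4, -0.6, 6.2]
width: 0.0115
```

Request:
carry_out:
  motion:
    - {"delta_pos": [1, 0, 0], "turn": 0, "grip": 5}
    - {"delta_pos": [2, 0, 0], "turn": 0, "grip": 5}
    - {"delta_pos": [2, 0, 0], "turn": 0, "grip": 5}

```text
time_s: 10.9
tool_pos: [0.5743, -0.1153, 0.3601]
orientation: [[0.013, 1.0, -0.002], [1.0, -0.013, -0.001], [-0.001, -0.002, -1.0]]
force: [-8.4, -0.3, 8.9]
width: 0.0111
```

Request:
carry_out:
  motion:
    - {"delta_pos": [1, 0, 0], "turn": 0, "grip": 5}
    - {"delta_pos": [2, 0, 0], "turn": 0, "grip": 5}
    - {"delta_pos": [2, 0, 0], "turn": 0, "grip": 5}

```text
time_s: 11.15
tool_pos: [0.5753, -0.1154, 0.36]
orientation: [[0.014, 1.0, -0.007], [1.0, -0.014, -0.0], [-0.0, -0.007, -1.0]]
force: [-19.8, 0.7, 13.0]
width: 0.0112
```

The cover is on the end stop (20 N reaction). I'll let go and lift clear.

Request:
carry_out:
  motion:
    - {"delta_pos": [0, 0, 0], "turn": 0, "grip": 45}
    - {"delta_pos": [0, 0, 0], "turn": 0, "grip": 45}
    - {"delta_pos": [0, 0, 0], "turn": 0, "grip": 45}
    - {"delta_pos": [0, 0, 0], "turn": 0, "grip": 45}
    - {"delta_pos": [0, 0, 20], "turn": 0, "grip": 45}
    - {"delta_pos": [0, 0, 50], "turn": 0, "grip": 45}
    - {"delta_pos": [0, 0, 80], "turn": 0, "grip": 45}
    - {"delta_pos": [-40, 0, 80], "turn": 0, "grip": 45}
    - {"delta_pos": [-80, 0, 80], "turn": 0, "grip": 45}
    - {"delta_pos": [-110, 0, 80], "turn": 0, "grip": 45}

```text
time_s: 11.98
tool_pos: [0.4653, -0.1151, 0.4387]
orientation: [[0.013, 1.0, 0.0], [1.0, -0.013, -0.0], [-0.0, 0.0, -1.0]]
force: [-0.6, -0.9, 0.0]
width: 0.045
```

Request:
carry_out:
  motion:
    - {"delta_pos": [0, 40, 0], "turn": 0, "grip": 45}
    - {"delta_pos": [0, 80, 0], "turn": 0, "grip": 45}
    - {"delta_pos": [0, 120, 0], "turn": 0, "grip": 45}
    - {"delta_pos": [0, 160, 0], "turn": 0, "grip": 45}
    - {"delta_pos": [0, 200, 0], "turn": 0, "grip": 45}
    - {"delta_pos": [0, 240, 0], "turn": 0, "grip": 45}
    - {"delta_pos": [0, 240, 0], "turn": 0, "grip": 45}
    - {"delta_pos": [0, 240, 0], "turn": 0, "grip": 45}
    - {"delta_pos": [0, 240, 0], "turn": 0, "grip": 45}

```text
time_s: 12.73
tool_pos: [0.4668, 0.1247, 0.4385]
orientation: [[0.012, 1.0, -0.0], [1.0, -0.012, -0.0], [-0.0, -0.0, -1.0]]
force: [-0.0, -0.6, -0.4]
width: 0.0448
```

```bash
python3 chk.py c7; python3 - <<'E'
from h import *
s=cams.snapshot('scene');cv2.imwrite('pics/s7.png',s['frame'][:,:,::-1])
d=cams.snapshot('top');cv2.imwrite('pics/t7f.png',d['frame'][:,:,::-1]);crop(d,290,120,440,310,3,'t7.png');uv,n=spot(d,(340,125,405,180))
if n:print(uv,ray(d,uv,.022))
E
```

```text
12.7333 [0.46676068 0.12473298 0.43854605] -0.7101380969117564 [-0.02157121 -0.63373102 -0.40543196] 0.04479833127426588
[176.19832736 260.30346476] 15 [ 0.7131236 -0.1956782  0.022    ]
spot r 0.10875152446693671 ang -15.186858508379252
ring r 0.10904890153247754 ang -14.872873507888073
err mm [-0.44759674 -0.49420269]
[383.87843137 163.35215686] [ 0.71210978 -0.19449008  0.022     ]
```

View pics/t7.png

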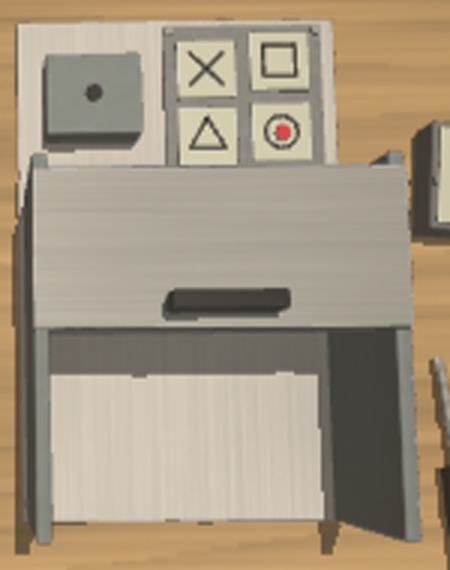

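View pics/s7.png

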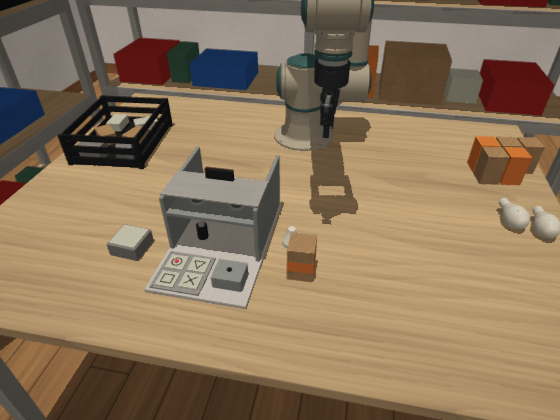

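View pics/t7f.png

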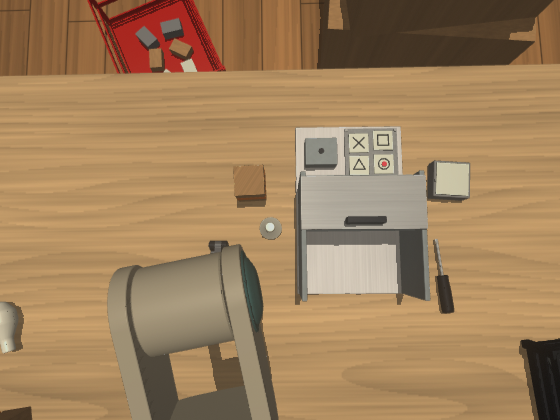

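```bash
python3 - <<'E'
from h import *
d=cams.snapshot('top')
f=ray(d,(363,175),.177);b=ray(d,(363,228.9),.177);t=ray(d,(366,220),.205);print(f,b,(f+b)/2,t)
E
```

```text
[ 0.65726378 -0.11783643  0.177     ] [ 0.55725643 -0.11393116  0.177     ] [ 0.6072601 -0.1158838  0.177    ] [ 0.57114509 -0.11467429  0.205     ]
```

```bash
python3 -c "
from bench import ticket
print(ticket.sign_off())"
```

```text
the job is handed in; nothing more can be done
None
```

The spot is set inside the ring, the cover is fully home over the screws, and the job is handed in at about 13 s of robot time.

- **Screws:** I turned the left screw about -45° and then the right screw about -45°. In the last pictures the spot is 0.7 mm from the ring's centre in both views. The allowance is about 5 mm, and the spot did not move when I slid the cover.
- **Cover:** I slid it by its tab until the end stop pushed back with about 20 N, then let go and moved the arm clear. The middle of the plate measures x = 0.607 m, against 0.6077 m for the midpoint between the screws, so it is home within camera accuracy.
- **Bystanders:** The carton, lamp, junction box and screwdriver look unmoved in both pictures.

No check failed. The two cameras disagree by 1–2 mm in absolute position, which is within their stated calibration. The cover started about 14 mm forward of fully back, and this did not affect the job.

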